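# Push the tortilla press shut

## Task

Close the tortilla press by pushing with the fingertips: push the raised upper plate over and fully down onto the base, and only then push the lever over and fully down on top of the plate. Do not lift the press or shift it from where it stands, do not disturb the other things on the table, and finish clear of everything.

Things in the scene. Friction and masses are not known exactly. Their poses are not given: they have to be found in the camera images.
- press: Round aluminium tortilla press, 190 mm across, 2.2 kg, loose on rubber feet. Origin: centre of its underside, on the table; z up. Its x axis points away from the robot, turned up to 0.45 rad either way. The plate's hinge is on its +y side (robot's left), the lever's pivot on its -y side (right). Top of the fixed base disc at z = 22 mm.
- plate (a joint): Angle (rad) of the upper plate, a disc 190 mm across, 8 mm thick, 0.35 kg. 0 = shut, lying level on the base and reaching from the hinge towards the press's -y; pi/2 = upright; starts at 1.7 to 1.95, leaning outward to +y; stop at 2.05. Stiff hinge (0.5 N m of friction): it stays where it is left. Seen from above, it shows edge-on when open.
- plate_hinge (a point): Middle of the plate's hinge axis, which runs parallel to the press's x axis; at press x = 0, y = +100 mm, z = 30 mm.
- plate_rim (a point): Middle of the plate's far rim, 195 mm from the hinge axis, on the face to push (the outer face when open, uppermost when shut). That face lies 1 mm out from the hinge axis, so at z = 31 mm when shut; in its centre, 100 mm from the hinge, is a boss 32 mm across and 6 mm high.
- lever (a joint): Angle (rad) of the lever, an aluminium bar with a round black handle. 0 = fully down, lying level across the shut plate and pointing to the press's +y; pi/2 = upright; starts at 1.7 to 2.0, leaning outward to the press's -y; stop at 2.15. Stiff pivot (0.22 N m of friction): it stays where it is left. A raised plate does not stop it, so do not fold it first.
- lever_pivot (a point): Middle of the lever's pivot axis, which runs parallel to the press's x axis; at press x = 0, y = -108 mm, z = 34 mm.
- lever_tip (a point): Far end of the lever's black handle, on the handle's axis. The handle is 22 mm thick and runs from 84 to 181 mm along the lever from the pivot, its axis set off 16 mm from the pivot axis (upward when down, outward when upright), so its top is at z = 61 mm when fully down. The bar is 22 mm wide.
- pot_big: Blue enamel pot with flat lid, 210 mm across without its side handles, 111 mm high, carrying the smaller pot; origin under its centre. Leave alone.
- pot_small: Smaller blue enamel pot with lid and knob, 170 mm across, 125 mm high, standing on the lid of the big one; origin under its centre. Leave alone.
- jar: Glass jar with screw cap, 76 mm across, 120 mm high, standing beyond the press; origin under its centre. Leave alone.
- spoon: Wooden spoon, 260 mm long, lying on the robot's side of the press; origin under the middle of its length. Leave alone.
- whisk: Steel balloon whisk, 250 mm long, 55 mm thick, lying to the right of the press; origin on the table under the middle of its length, its handle towards its -x. Leave alone.
- mug: White mug, 80 mm across, 90 mm high; origin under its centre. Leave alone.
- shaker: White ceramic salt shaker, 48 mm across, 78 mm high, standing beyond the press; origin under its centre. Leave alone.

How it is judged:
By the outcome, as a careful person would: the job done as asked, in the order asked, and still so for the second after the job is handed in, with the robot touching nothing.
It also fails if it takes over 67 s, if anything falls off the work surface, if the arm or the gripper's body presses on something with over 40 N, if the wrist force passes 120 N, or if a joint passes its speed limit or range.

## Robot

A 6-joint arm with a two-finger parallel gripper is mounted at the origin on the work surface. World frame = base frame: x ahead of the robot, y to its left, z up, the work surface at z = 0. Lengths are in m, angles in rad, forces in N, time in s.
With the tool pointing down it reaches from about 0.35 to 0.775 m from the base axis. Payload 5.5 kg.
Tool frame: the origin (TCP) lies at the very end of the fingers, on their centre line; the grasp point (between the pads) lies 19 mm behind it; z points along the fingers, x is the direction in which the jaws open and shut, and the axes are right-handed (so a half turn about z gives the same grasp; the last joint's range is limited). The gripper opens to 85 mm and grips with 20 to 120 N. Pads are 22 mm wide; open, the fingers measure 114 mm over their backs; the gripper's body (76 mm by 85 mm) begins 54 mm behind the grasp point. The pads swing forward as they close: fully open they stand 13 mm farther back than shut.
Start: joints at [0.997, 0.313, 0.046, 1.304, 0, 1.431], TCP at [0.242, 0.522, 0.231] pointing down, gripper open.
Joint ranges: [-2.76, 2.76], [-0.86, 1.69], [-1.03, 1.26], [-2.2, 2.34], [-1.47, 1.5], [-3.14, 3.14]. Speed limits (rad/s): [2.57, 2.57, 3.14, 3.14, 3.14, 3.14].

## Interface

Orientations are given as a unit quaternion [w, x, y, z].
In Python, from workcell import monitor, eyes, ticket gives the robot as it stands.
- The arm moves only by the tool send_rows, never from a script. Its argument "targets" is a list of rows, each a list of 5 numbers: the shift along the world's x, y, z in m, then the turn about the world's z in degrees, then the closure in counts, from 0 (fully open) to 255 (shut). A call has 1 to 12 rows; each row shifts and turns the commanded pose from where the row before left it; what a row does not reach is not made up. A row lasts 1/10 s, in which the tool goes at most 50 mm and 8.59 degrees, less where a joint would pass 70% of its speed; a pose out of reach is approached as far as the arm can. A call is refused whole if a number of a shift passes 0.05 or a number of a turn 8.59, either way. A call with a gripper value outside its range is refused whole. The fingers move at their own pace and stop on an object; "newtons" is the grip in N (left out, the last holds). Time passes only in rows, so rows that do not move let the fingers close. It gives the time, the measured TCP pose, the force and the opening at its end, in the units of the state.
- monitor.get_state(): the state, without advancing time (a new reading comes with each control period).
- eyes.read_camera(name): name is "scene" or "top" or "wrist"; returns a dict with "img" (480x640x3 uint8, red, green, blue), "z_map" (480x640 float32, m along the optical axis (not along the pixel's ray), 0 where there is no reading), "camera_matrix" (3x3 intrinsics, pixels), "pose" (4x4, takes a point from camera to world coordinates); the wrist camera has in their place "T_tool_cam" (4x4, takes a point from camera to tool coordinates, whose origin is the TCP and whose axes are the tool frame's). Camera axes: x right, y down, z forward; pixel columns grow to the right and rows downward; lengths in m; the calibration is good to about 2 mm. A picture is of the moment at which its call begins: read the wrist's pose just before it.
- ticket.hand_in(): hands the job in, once; it reports no verdict.
Trained networks look in the newest picture that a camera, given by its name, has taken for a name from the list of things; names that differ only in an ending like _2 or _b are one class to them, and where a whole thing is asked for, a point or a joint stands for the part that bears it (a point fixed in the world has none). Each returns a list of dicts, best first, with "conf" (0 to 1); they miss things now and then, are a little off and sometimes report something else, mostly with a low value. They report only what shows in the picture. A call takes as long as a camera call.
- eyes.spot_in(name, camera): "xyz" ([x, y, z] in m, in world coordinates, good to about 4 mm: the middle of the surface that is visible of it).
- eyes.tip_of(name, camera): "xyz" ([x, y, z] in m, in world coordinates, good to about 4 mm: a listed point, or the origin of a listed thing).
The state is a dict: "clock": time; "joint_pos": joint angles; "qvel": joint speeds; "tau": joint torques, N m; "tcp_pos": TCP position; "orientation": TCP orientation; "wrist_force": force on the tool from outside, world axes, zero at the start; "ft_torque": the same for the moment, N m; "finger_gap": finger opening in m.
Only numpy, scipy, OpenCV 4.12 (cv2) and the standard library are available. Lean on these libraries where they do the work, as an engineer would, in place of code of your own. Each camera call takes 0.05 s, during which the arm holds its last target.

## Working session

There is one attempt and no reset: what is moved stays moved. The work goes in short steps, Python scripts to look and compute and a tool call to move; the robot and the scene stay as the last step left them, time stands still between calls to the robot, and variables do not carry over. Pictures are saved under pics/ and viewed, and the job is handed in when it is done.

Besides the shell and the picture viewer there is one more tool, called in YAML: its name, and indented under it one key for each argument. send_rows: Moves the arm, as the interface text tells. Its arguments: {"type":"object","properties":{"targets":{"type":"array"},"newtons":{"type":"number"}},"required":["targets"]}

```bash
mkdir -p pics; ls; python3 - <<'E'
from workcell import monitor, eyes, ticket
import cv2,numpy as np
s=monitor.get_state();print(s)
for c in ["scene","top"]:
    r=eyes.read_camera(c);cv2.imwrite(f"pics/{c}0.png",r["img"][:,:,::-1]);print(c,r["camera_matrix"],r["pose"])
    for n in ["plate_hinge","plate_rim","lever_pivot","lever_tip","press","pot_big","jar","spoon","whisk","mug","shaker"]:
        print(n,[(np.round(d["xyz"],3),round(d["conf"],2)) for d in eyes.tip_of(n,c)[:2]])
E
```

```text
pics
{'clock': 0.0, 'joint_pos': array([ 9.97398630e-01,  3.13987317e-01,  4.49659571e-02,  1.30359883e+00,
       -1.21383605e-05,  1.43119643e+00]), 'qvel': array([ 0.00153027, -0.00026447, -0.00031679, -0.00121077, -0.00086134,
        0.00067459]), 'tau': array([ 3.00873784e-03, -4.80627179e+01,  2.98534387e+01,  1.92013092e-02,
        2.45367364e-04,  8.40379585e-06]), 'tcp_pos': array([0.24141251, 0.52129673, 0.23041099]), 'orientation': array([ 3.84765519e-04,  8.42709518e-01,  5.38367751e-01, -8.26810629e-04]), 'wrist_force': array([ 0.09886377, -0.29109737, -1.05593339]), 'ft_torque': array([ 0.02246895, -0.00894442,  0.07012133]), 'finger_gap': 0.08552873934496741}
scene [[498.11280844   0.         322.77409886]
 [  0.         498.11280844 242.59723824]
 [  0.           0.           1.        ]] [[ 0.32427035  0.53467905 -0.78036341  1.58990703]
 [ 0.94596261 -0.18165815  0.26861693 -0.33254476]
 [ 0.00186447 -0.82529912 -0.56469274  0.84539428]
 [ 0.          0.          0.          1.        ]]
plate_hinge [(array([0.54 , 0.08 , 0.032]), 0.84)]
plate_rim [(array([0.548, 
[... 973 characters left out ...]
00e+00  0.00000000e+00  1.00000000e+00]]
plate_hinge [(array([0.535, 0.078, 0.029]), 0.92)]
plate_rim [(array([0.546, 0.133, 0.213]), 0.57), (array([ 0.514, -0.016,  0.003]), 0.48)]
lever_pivot []
lever_tip [(array([ 0.477, -0.174,  0.21 ]), 0.85)]
press [(array([ 0.512, -0.014,  0.003]), 0.87), (array([ 0.492, -0.125,  0.03 ]), 0.41)]
pot_big [(array([0.587, 0.473, 0.004]), 0.81), (array([ 0.514, -0.015,  0.001]), 0.23)]
jar [(array([ 0.711, -0.018, -0.   ]), 0.85)]
spoon [(array([ 0.374,  0.006, -0.002]), 0.87)]
whisk [(array([ 0.425, -0.411,  0.003]), 0.84)]
mug [(array([0.346, 0.409, 0.003]), 0.97), (array([ 0.477, -0.176,  0.211]), 0.19)]
shaker [(array([ 0.66 , -0.098, -0.001]), 0.71)]
```

View pics/scene0.png

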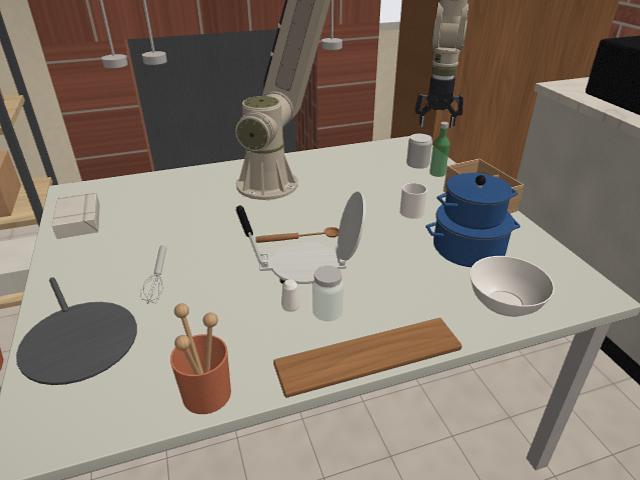

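View pics/top0.png

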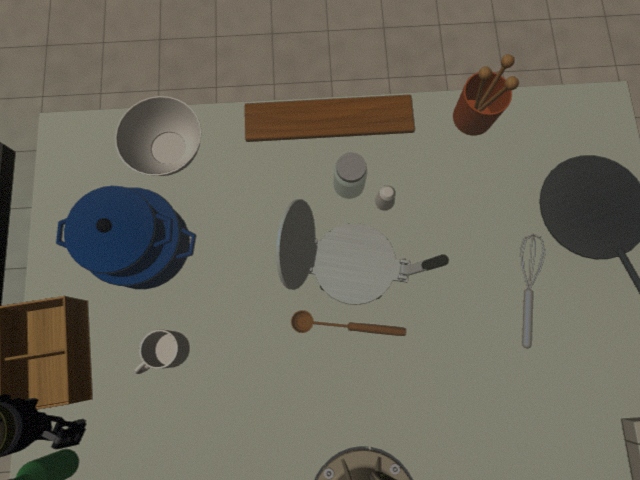

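The pictures show the press with its plate open to the left (scene about (350,228), top about (297,245)). The lever leans right (scene about (248,235), top about (430,263)). The false plate_rim and press hits on other things can be ignored. My estimate of the press is centre (0.514, -0.017), yaw about -0.215, plate about 1.88 rad and lever about 1.79 rad. I'll move behind the plate with the fingers shut.

send_rows:
  targets:
    - [0.018,-0.037,0,2.1,255]
    - [0.018,-0.037,0,2.1,255]
    - [0.018,-0.037,0,2.1,255]
    - [0.018,-0.037,0,2.1,255]
    - [0.018,-0.037,0,2.1,255]
    - [0.018,-0.037,0,2.1,255]
    - [0.035,-0.0165,0,0,255]
    - [0.035,-0.0165,0,0,255]
    - [0.035,-0.0165,0,0,255]
    - [0.035,-0.0165,0,0,255]
    - [0.035,-0.0165,0,0,255]
    - [0.035,-0.0165,0,0,255]
  newtons: 40

```text
clock: 2.4
tcp_pos: [0.5611, 0.1999, 0.2314]
orientation: [0.0, 0.779, 0.628, 0.0]
wrist_force: [0.4, 1.5, 1.4]
finger_gap: 0.0001
```

send_rows:
  targets:
    - [0,0,-0.02,0,255]
    - [0,0,-0.02,0,255]
    - [0,0,-0.01,0,255]
    - [0,0,0,0,255]
    - [0,0,0,0,255]

```text
clock: 2.9
tcp_pos: [0.5597, 0.201, 0.1819]
orientation: [0.0, 0.778, 0.628, 0.0]
wrist_force: [0.2, -0.1, -0.4]
finger_gap: 0.0
```

```bash
cat > h.py <<'E'
from workcell import monitor, eyes, ticket
import cv2,numpy as np
O=np.array([0.514,-0.017]);yw=-0.215
R=np.array([[np.cos(yw),-np.sin(yw)],[np.sin(yw),np.cos(yw)]])
def P(p): return np.round(np.r_[R.T@(np.array(p[:2])-O),p[2]],4)
def show(tag,names=(),cams=("scene","top")):
    s=monitor.get_state();print(s["clock"],s["tcp_pos"].round(4),"press frame",P(s["tcp_pos"]),s["wrist_force"].round(1),s["finger_gap"],s["orientation"].round(3))
    for c in cams:
        r=eyes.read_camera(c);cv2.imwrite(f"pics/{c}{tag}.png",r["img"][:,:,::-1])
        for n in names: print(c,n,[(np.round(d["xyz"],3),P(d["xyz"]),round(d["conf"],2)) for d in eyes.tip_of(n,c)[:2]])
E
python3 -c "
from h import *
show('1',['plate_rim','plate_hinge','lever_tip','press'])"
```

```text
2.9 [0.5597 0.201  0.1819] press frame [-0.0019  0.2227  0.1819] [ 0.2 -0.1 -0.4] 4.307863678370873e-05 [0.    0.778 0.628 0.   ]
scene plate_rim [(array([0.546, 0.144, 0.217]), array([-0.0031,  0.1642,  0.2169]), 0.78)]
scene plate_hinge [(array([0.533, 0.083, 0.035]), array([-0.0023,  0.1014,  0.0349]), 0.91)]
scene lever_tip [(array([ 0.478, -0.178,  0.205]), array([-0.0013, -0.1646,  0.2054]), 0.71)]
scene press [(array([ 0.515, -0.018,  0.003]), array([ 0.0012, -0.0003,  0.0026]), 0.92)]
top plate_rim [(array([0.547, 0.139, 0.217]), array([-0.0015,  0.1596,  0.2173]), 0.93)]
top plate_hinge [(array([0.533, 0.078, 0.03 ]), array([-0.0021,  0.0971,  0.0297]), 0.67)]
top lever_tip [(array([ 0.476, -0.176,  0.209]), array([-0.0036, -0.1636,  0.2094]), 0.87)]
top press [(array([ 0.513, -0.017,  0.001]), array([-0.0008, -0.0003,  0.001 ]), 0.76)]
```

send_rows:
  targets:
    - [-0.003,-0.0137,0,0,255]
    - [-0.003,-0.0137,0,0,255]
    - [-0.003,-0.0137,0,0,255]
    - [-0.003,-0.0137,0,0,255]
    - [-0.002,-0.0098,0,0,255]
    - [-0.002,-0.0098,0,0,255]
    - [-0.002,-0.0098,0,0,255]
    - [-0.002,-0.0098,0,0,255]
    - [-0.002,-0.0098,0,0,255]
    - [0,0,0,0,255]

```text
clock: 4.4
tcp_pos: [0.5379, 0.0958, 0.186]
orientation: [0.002, 0.779, 0.627, 0.002]
wrist_force: [-8.5, 0.5, 25.5]
finger_gap: -0.0001
```

```bash
python3 -c "
from h import *
show('2',['plate_rim','press'])"
```

```text
4.4 [0.5379 0.0958 0.186 ] press frame [-0.0007  0.1153  0.186 ] [-8.5  0.5 25.5] -0.00011465489532972666 [0.002 0.779 0.627 0.002]
scene plate_rim [(array([0.535, 0.084, 0.227]), array([-0.0007,  0.1028,  0.2269]), 0.77)]
scene press [(array([ 0.513, -0.019,  0.002]), array([-0.0007, -0.0019,  0.0015]), 0.77), (array([0.537, 0.085, 0.226]), array([0.0011, 0.1043, 0.2258]), 0.23)]
top plate_rim []
top press [(array([ 0.512, -0.017, -0.002]), array([-0.002 , -0.0004, -0.0016]), 0.69)]
```

View pics/scene2.png

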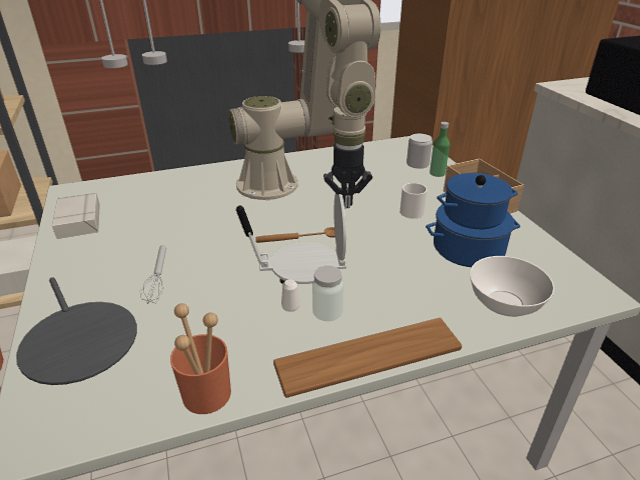

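The plate is upright (scene, about (341,225)). The wrist shows 25 N upward because the rim (scene, about (343,195)) sits under the splayed knuckle of the shut fingers. The press has not moved. I'll rise, back off and turn the hand 90° so its narrow side faces the plate.

send_rows:
  targets:
    - [0.001,0.005,0.012,0,255]
    - [0.005,0.0245,0.008,0,255]
    - [0.006,0.029,0,-7,255]
    - [0,0,0,-8.3,255]
    - [0,0,0,-8.3,255]
    - [0,0,0,-8.3,255]
    - [0,0,0,-8.3,255]
    - [0,0,0,-8.3,255]
    - [0,0,0,-8.3,255]
    - [0,0,0,-8.3,255]
    - [0,0,0,-8.3,255]
    - [0,0,0,-8.3,255]

```text
clock: 5.9
tcp_pos: [0.5495, 0.1546, 0.2011]
orientation: [0.0, 0.999, -0.038, -0.0]
wrist_force: [0.7, 0.6, -0.1]
finger_gap: 0.0003
```

send_rows:
  targets:
    - [0,0,0,-8.3,255]
    - [0,0,0,0,255]

```text
clock: 6.1
tcp_pos: [0.5496, 0.1548, 0.2011]
orientation: [0.0, 0.994, -0.107, -0.0]
wrist_force: [0.1, -0.4, 0.1]
finger_gap: -0.0001
```

```bash
python3 -c "
from h import *
show('3',['plate_rim','press'])"
```

```text
6.1 [0.5496 0.1548 0.2011] press frame [-0.0019  0.1754  0.2011] [ 0.1 -0.4  0.1] -0.00010350552936034364 [ 0.     0.994 -0.107 -0.   ]
scene plate_rim [(array([0.533, 0.082, 0.227]), array([-0.0022,  0.1005,  0.2269]), 0.75)]
scene press [(array([ 0.515, -0.017,  0.001]), array([ 0.0012, -0.    ,  0.0009]), 0.97)]
top plate_rim [(array([0.533, 0.081, 0.225]), array([-0.0022,  0.1001,  0.2248]), 0.82), (array([0.349, 0.408, 0.003]), array([-0.2523,  0.3799,  0.0033]), 0.36)]
top press [(array([ 0.512, -0.014, -0.   ]), array([-0.0029,  0.002 , -0.0004]), 0.85), (array([ 0.475, -0.176,  0.209]), array([-0.0041, -0.1636,  0.2088]), 0.6)]
```

View pics/scene3.png

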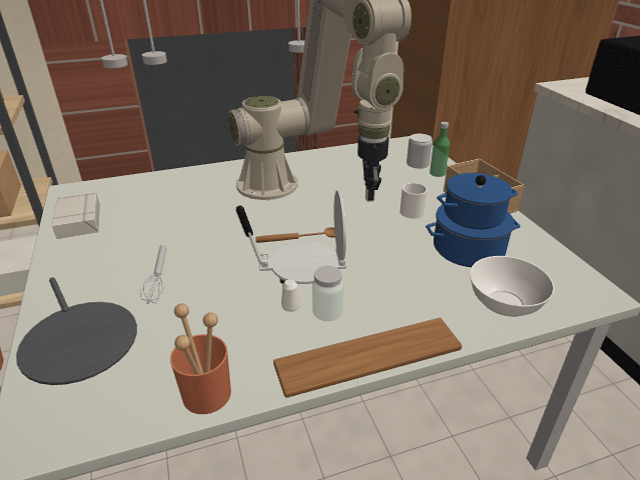

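```bash
python3 -c "
from h import *
p=np.array([.1754,.2011]);acc=0
ths=list(np.linspace(1.5,0,30))
pts=[(.148,.2011),(.125,.2011),(.115,.2005)]
for t in ths:
    r=.15+.02*np.sin(t); pts.append((.1+r*np.cos(np.pi-t)*-1*1.0 if False else .1-r*np.cos(t)+.011,.03+r*np.sin(t)))
pts.append((-.039,.027))
for q in pts:
    q=np.array(q);d=q-p;w=np.round([-0+ .2133*d[0],.977*d[0],d[1]],3);p=p+np.array([w[1]/.977,w[2]]);print([*w.tolist(),0,255],p.round(3))
"
```

```text
[-0.006, -0.027, 0.0, 0, 255] [0.148 0.201]
[-0.005, -0.022, 0.0, 0, 255] [0.125 0.201]
[-0.002, -0.01, -0.001, 0, 255] [0.115 0.2  ]
[-0.003, -0.016, -0.001, 0, 255] [0.099 0.199]
[-0.002, -0.008, -0.001, 0, 255] [0.09  0.198]
[-0.002, -0.009, -0.001, 0, 255] [0.081 0.197]
[-0.002, -0.008, -0.002, 0, 255] [0.073 0.195]
[-0.002, -0.008, -0.002, 0, 255] [0.065 0.193]
[-0.002, -0.008, -0.003, 0, 255] [0.057 0.19 ]
[-0.002, -0.008, -0.004, 0, 255] [0.048 0.186]
[-0.002, -0.008, -0.003, 0, 255] [0.04  0.183]
[-0.002, -0.007, -0.005, 0, 255] [0.033 0.178]
[-0.002, -0.007, -0.004, 0, 255] [0.026 0.174]
[-0.002, -0.007, -0.005, 0, 255] [0.019 0.169]
[-0.001, -0.007, -0.006, 0, 255] [0.012 0.163]
[-0.001, -0.006, -0.006, 0, 255] [0.005 0.157]
[-0.001, -0.006, -0.006, 0, 255] [-0.001  0.151]
[-0.001, -0.005, -0.006, 0, 255] [-0.006  0.145]
[-0.001, -0.005, -0.007, 0, 255] [-0.011  0.138]
[-0.001, -0.005, -0.007, 0, 255] [-0.016  0.131]
[-0.001, -0.004, -0.007, 0, 255] [-0.02   0.124]
[-0.001, -0.004, -0.007, 0, 255] [-0.024  0.117]
[-0.001, -0.004, -0.008, 0, 255] [-0.028  0.109]
[-0.001, -0.003, -0.008, 0, 255] [-0.031  0.101]
[-0.001, -0.002, -0.008, 0, 255] [-0.033  0.093]
[-0.001, -0.002, -0.007, 0, 255] [-0.035  0.086]
[-0.0, -0.002, -0.008, 0, 255] [-0.037  0.078]
[-0.0, -0.001, -0.008, 0, 255] [-0.039  0.07 ]
[-0.0, -0.001, -0.008, 0, 255] [-0.04   0.062]
[-0.0, -0.001, -0.008, 0, 255] [-0.041  0.054]
[0.0, 0.0, -0.008, 0, 255] [-0.041  0.046]
[0.0, 0.001, -0.008, 0, 255] [-0.04   0.038]
[0.0, 0.001, -0.008, 0, 255] [-0.039  0.03 ]
[-0.0, -0.0, -0.003, 0, 255] [-0.039  0.027]
```

send_rows:
  targets:
    - [-0.006,-0.027,0,0,255]
    - [-0.005,-0.022,0,0,255]
    - [-0.002,-0.01,-0.001,0,255]
    - [-0.003,-0.016,-0.001,0,255]
    - [-0.002,-0.008,-0.001,0,255]
    - [-0.002,-0.009,-0.001,0,255]
    - [-0.002,-0.008,-0.002,0,255]
    - [-0.002,-0.008,-0.002,0,255]
    - [-0.002,-0.008,-0.003,0,255]
    - [-0.002,-0.008,-0.004,0,255]
    - [-0.002,-0.008,-0.003,0,255]
    - [-0.0015,-0.007,-0.005,0,255]

```text
clock: 7.6
tcp_pos: [0.518, 0.0157, 0.178]
orientation: [0.0, 0.994, -0.107, -0.0]
wrist_force: [-0.0, 0.7, 1.6]
finger_gap: -0.0003
```

```bash
python3 -c "
from h import *
show('4',['plate_rim','press'],['scene'])"
```

```text
7.6 [0.518  0.0157 0.178 ] press frame [-0.0031  0.0328  0.178 ] [-0.   0.7  1.6] -0.0002835050195955502 [ 0.     0.994 -0.107 -0.   ]
scene plate_rim [(array([ 0.516, -0.005,  0.205]), array([-0.001 ,  0.0124,  0.2046]), 0.76)]
scene press [(array([ 0.515, -0.019,  0.004]), array([ 0.0015, -0.0013,  0.0041]), 0.96)]
```

View pics/scene4.png

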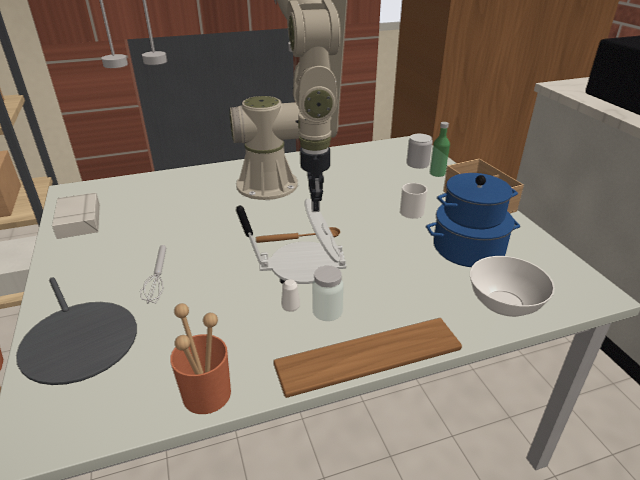

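The plate is folding and now leans inward, with its rim at about (310,200). Forces are tiny and the press is still, so I'll continue along the arc.

send_rows:
  targets:
    - [-0.0015,-0.007,-0.004,0,255]
    - [-0.0015,-0.007,-0.005,0,255]
    - [-0.0015,-0.007,-0.006,0,255]
    - [-0.001,-0.006,-0.006,0,255]
    - [-0.001,-0.006,-0.006,0,255]
    - [-0.001,-0.005,-0.006,0,255]
    - [-0.001,-0.005,-0.007,0,255]
    - [-0.001,-0.005,-0.007,0,255]
    - [-0.001,-0.004,-0.007,0,255]
    - [-0.001,-0.004,-0.007,0,255]
    - [-0.001,-0.004,-0.008,0,255]
    - [-0.001,-0.003,-0.008,0,255]

```text
clock: 8.95
tcp_pos: [0.5047, -0.0469, 0.1006]
orientation: [0.0, 0.994, -0.107, 0.0]
wrist_force: [-0.5, -0.2, 1.5]
finger_gap: 0.0001
```

send_rows:
  targets:
    - [0,-0.002,-0.008,0,255]
    - [0,-0.002,-0.007,0,255]
    - [0,-0.002,-0.008,0,255]
    - [0,-0.001,-0.008,0,255]
    - [0,-0.001,-0.008,0,255]
    - [0,-0.001,-0.008,0,255]
    - [0,0,-0.008,0,255]
    - [0,0.001,-0.008,0,255]
    - [0,0.001,-0.005,0,255]
    - [0,0,-0.003,0,255]
    - [0,0,0,0,255]

```text
clock: 10.05
tcp_pos: [0.5044, -0.0532, 0.031]
orientation: [-0.0, 0.994, -0.107, -0.0]
wrist_force: [-3.3, 1.8, 8.3]
finger_gap: 0.0003
```

```bash
python3 -c "
from h import *
show('5',['plate_rim','press','lever_tip'],['scene'])"
```

```text
10.05 [ 0.5044 -0.0532  0.031 ] press frame [-0.0017 -0.0374  0.031 ] [-3.3  1.8  8.3] 0.00029755245153438565 [-0.     0.994 -0.107 -0.   ]
scene plate_rim [(array([ 0.491, -0.105,  0.031]), array([-0.0034, -0.091 ,  0.0313]), 0.98)]
scene press [(array([ 0.512, -0.02 ,  0.002]), array([-0.0011, -0.0033,  0.0025]), 0.72)]
scene lever_tip [(array([ 0.476, -0.177,  0.206]), array([-0.0033, -0.1647,  0.2056]), 0.91)]
```

View pics/scene5.png

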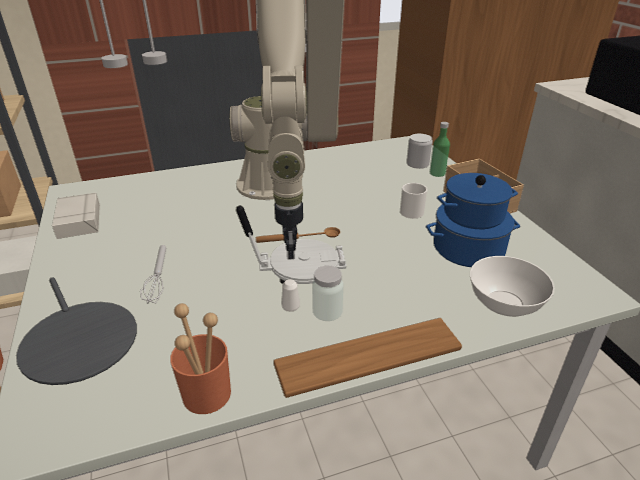

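The plate is shut: it lies flat on the base, with its rim at z = 0.031. I'll press briefly harder, then lift.

send_rows:
  targets:
    - [0,0,-0.002,0,255]
    - [0,0,-0.002,0,255]
    - [0,0,0,0,255]
    - [0,0,0,0,255]

```text
clock: 10.65
tcp_pos: [0.5046, -0.0532, 0.0307]
orientation: [0.0, 0.994, -0.106, 0.001]
wrist_force: [-13.1, 2.3, 39.2]
finger_gap: -0.0001
```

send_rows:
  targets:
    - [0,0,0.015,0,255]
    - [0,0,0.03,0,255]
    - [0,0,0.042,0,255]
    - [0,0,0.042,0,255]
    - [0,0,0.042,0,255]
    - [0,0,0.042,0,255]
    - [0,0,0.042,0,255]
    - [-0.007,-0.03,0,0,255]
    - [-0.01,-0.045,0,0,255]
    - [-0.01,-0.045,0,0,255]
    - [-0.01,-0.045,0,0,255]
    - [-0.01,-0.045,0,0,255]

```text
clock: 11.85
tcp_pos: [0.4572, -0.2649, 0.2814]
orientation: [-0.0, 0.994, -0.106, 0.0]
wrist_force: [1.4, -0.2, -0.0]
finger_gap: -0.0004
```

```bash
python3 -c "
from h import *
show('6',['plate_rim','plate_hinge','press','lever_tip','lever_pivot'])"
```

```text
11.85 [ 0.4572 -0.2649  0.2814] press frame [-0.0026 -0.2543  0.2814] [ 1.4 -0.2 -0. ] -0.00044218513882516566 [-0.     0.994 -0.106  0.   ]
scene plate_rim [(array([ 0.494, -0.108,  0.032]), array([ 0.0002, -0.0927,  0.0321]), 0.73)]
scene plate_hinge [(array([0.537, 0.081, 0.034]), array([0.0014, 0.1007, 0.0337]), 0.7)]
scene press [(array([ 0.513, -0.016, -0.   ]), array([-0.0015,  0.0006, -0.0001]), 0.95)]
scene lever_tip [(array([ 0.474, -0.177,  0.205]), array([-0.0051, -0.1652,  0.2054]), 0.97)]
scene lever_pivot [(array([ 0.493, -0.121,  0.033]), array([ 0.0015, -0.1062,  0.0334]), 0.65), (array([ 0.711, -0.013,  0.001]), array([0.1919, 0.0456, 0.001 ]), 0.16)]
top plate_rim [(array([ 0.49 , -0.111,  0.03 ]), array([-0.0038, -0.0974,  0.0298]), 0.59)]
top plate_hinge [(array([0.532, 0.077, 0.031]), array([-0.0029,  0.0953,  0.0309]), 0.98)]
top press [(array([ 0.512, -0.016, -0.   ]), array([-0.0017,  0.0001, -0.    ]), 0.66)]
top lever_tip [(array([ 0.476, -0.178,  0.212]), array([-0.0028, -0.1651,  0.212 ]), 0.65)]
top lever_pivot [(array([ 0.495, -0.123,  0.034]), array([ 0.0041, -0.1074,  0.0339]), 0.8)]
```

View pics/scene6.png

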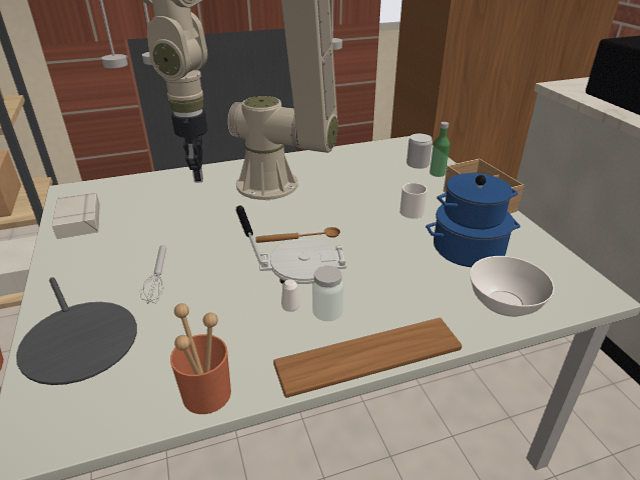

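View pics/top6.png

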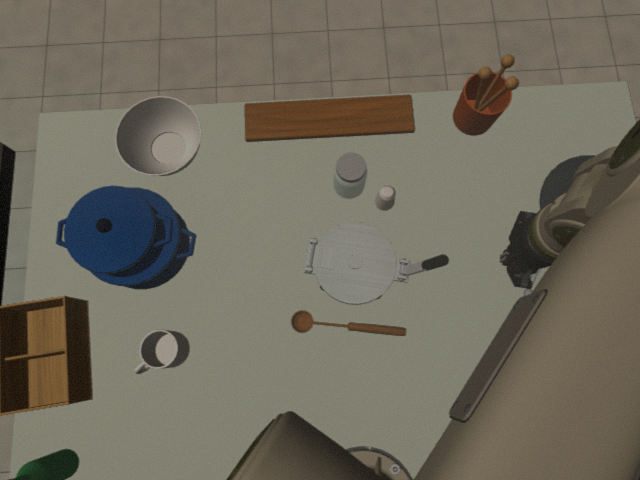

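The plate is level in both views (top, about (355,262)); the lever is unchanged at (435,263). Now I'll work out the lever path.

```bash
python3 -c "
from h import *
p=np.array([-.2525,.185])
pts=[(-.228,.185),(-.206,.185),(-.192,.185),(-.18,.185),(-.168,.185),(-.157,.185)]
for t in np.linspace(1.57,0,27):
    r=.14+.01*np.sin(t); pts.append((-.119+r*np.cos(t)-.027*np.sin(t),.034+r*np.sin(t)+.027*np.cos(t)))
pts.append((.021,.058))
for q in pts:
    q=np.array(q);d=q-p;w=np.round([.2133*d[0],.977*d[0],d[1]],4);w=np.round(w*2,3)/2;p=p+np.array([w[1]/.977,w[2]]);print([*w.tolist(),0,255],p.round(3))
"
```

```text
[0.005, 0.024, 0.0, 0, 255] [-0.228  0.185]
[0.0045, 0.0215, 0.0, 0, 255] [-0.206  0.185]
[0.003, 0.0135, 0.0, 0, 255] [-0.192  0.185]
[0.0025, 0.012, 0.0, 0, 255] [-0.18   0.185]
[0.0025, 0.0115, 0.0, 0, 255] [-0.168  0.185]
[0.0025, 0.011, 0.0, 0, 255] [-0.157  0.185]
[0.0025, 0.0105, -0.001, 0, 255] [-0.146  0.184]
[0.002, 0.009, 0.0015, 0, 255] [-0.137  0.186]
[0.002, 0.009, 0.0005, 0, 255] [-0.128  0.186]
[0.002, 0.009, 0.0, 0, 255] [-0.118  0.186]
[0.002, 0.009, -0.0, 0, 255] [-0.109  0.186]
[0.002, 0.009, -0.001, 0, 255] [-0.1    0.185]
[0.002, 0.0085, -0.002, 0, 255] [-0.091  0.183]
[0.002, 0.0085, -0.002, 0, 255] [-0.083  0.181]
[0.002, 0.0085, -0.0025, 0, 255] [-0.074  0.178]
[0.002, 0.0085, -0.0035, 0, 255] [-0.065  0.175]
[0.002, 0.008, -0.0035, 0, 255] [-0.057  0.172]
[0.0015, 0.008, -0.0045, 0, 255] [-0.049  0.167]
[0.0015, 0.0075, -0.0045, 0, 255] [-0.041  0.162]
[0.0015, 0.007, -0.0055, 0, 255] [-0.034  0.157]
[0.0015, 0.0065, -0.0055, 0, 255] [-0.027  0.151]
[0.0015, 0.0065, -0.006, 0, 255] [-0.021  0.145]
[0.0015, 0.006, -0.0065, 0, 255] [-0.015  0.139]
[0.001, 0.0055, -0.007, 0, 255] [-0.009  0.132]
[0.001, 0.0055, -0.007, 0, 255] [-0.003  0.125]
[0.001, 0.0045, -0.0075, 0, 255] [0.001 0.117]
[0.001, 0.004, -0.0075, 0, 255] [0.005 0.11 ]
[0.001, 0.004, -0.0075, 0, 255] [0.01  0.102]
[0.0005, 0.003, -0.008, 0, 255] [0.013 0.094]
[0.0005, 0.003, -0.0085, 0, 255] [0.016 0.086]
[0.0005, 0.002, -0.008, 0, 255] [0.018 0.078]
[0.0005, 0.002, -0.0085, 0, 255] [0.02  0.069]
[0.0005, 0.001, -0.0085, 0, 255] [0.021 0.061]
[0.0, 0.0, -0.003, 0, 255] [0.021 0.058]
```

send_rows:
  targets:
    - [0,0,-0.03,0,255]
    - [0,0,-0.036,0,255]
    - [0,0,-0.03,0,255]
    - [0,0,0,0,255]

```text
clock: 12.85
tcp_pos: [0.4555, -0.2611, 0.1814]
orientation: [-0.002, 0.994, -0.106, -0.003]
wrist_force: [-0.7, 0.1, 0.3]
finger_gap: 0.0001
```

send_rows:
  targets:
    - [0.007,0.024,0.003,0,255]
    - [0.0055,0.0205,0,0,255]
    - [0.003,0.0135,0,0,255]
    - [0.0025,0.012,0,0,255]
    - [0.0025,0.0115,0,0,255]
    - [0.0025,0.011,0,0,255]
    - [0.0025,0.0105,0,0,255]
    - [0.002,0.009,0,0,255]
    - [0.002,0.009,0.001,0,255]
    - [0.002,0.009,0,0,255]
    - [0.002,0.009,0,0,255]
    - [0.002,0.009,-0.001,0,255]

```text
clock: 14.05
tcp_pos: [0.4933, -0.1148, 0.1882]
orientation: [-0.0, 0.994, -0.107, -0.0]
wrist_force: [-0.2, -1.9, 0.3]
finger_gap: -0.0
```

```bash
python3 -c "
from h import *
show('7',['press','lever_tip'],['scene'])"
```

```text
14.05 [ 0.4933 -0.1148  0.1882] press frame [ 0.0006 -0.0999  0.1882] [-0.2 -1.9  0.3] -3.478142221474239e-05 [-0.     0.994 -0.107 -0.   ]
scene press [(array([ 0.512, -0.018,  0.   ]), array([-0.0012, -0.0017,  0.0002]), 0.75)]
scene lever_tip [(array([ 0.498, -0.084,  0.212]), array([-0.0009, -0.0691,  0.2117]), 0.56)]
```

View pics/scene7.png

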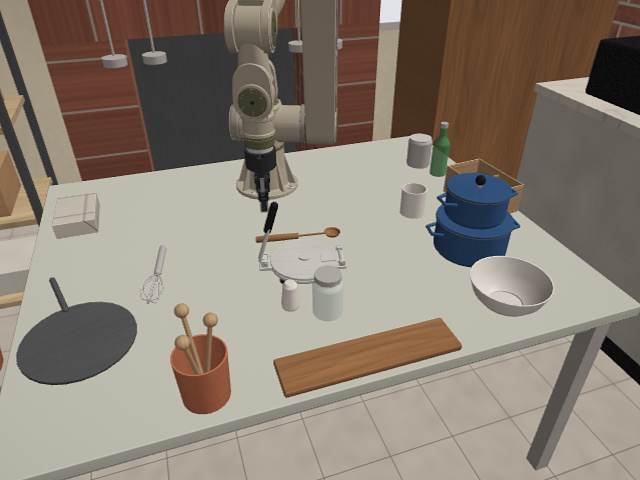

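The lever is past upright (handle at about (270,218)) with the finger behind it, and the force is small. I'll continue along the arc.

send_rows:
  targets:
    - [0.002,0.0085,-0.003,0,255]
    - [0.002,0.0085,-0.003,0,255]
    - [0.002,0.0085,-0.0035,0,255]
    - [0.002,0.0085,-0.0035,0,255]
    - [0.002,0.008,-0.004,0,255]
    - [0.0015,0.008,-0.0045,0,255]
    - [0.0015,0.0075,-0.0045,0,255]
    - [0.0015,0.007,-0.0055,0,255]
    - [0.0015,0.0065,-0.0055,0,255]
    - [0.0015,0.0065,-0.006,0,255]
    - [0.0015,0.006,-0.0065,0,255]
    - [0.001,0.0055,-0.007,0,255]

```text
clock: 15.4
tcp_pos: [0.5134, -0.026, 0.1312]
orientation: [-0.0, 0.994, -0.107, 0.0]
wrist_force: [1.4, -0.1, 1.6]
finger_gap: 0.0
```

```bash
python3 -c "
from h import *
show('8',['press','lever_tip'],['scene'])"
```

```text
15.4 [ 0.5134 -0.026   0.1312] press frame [ 0.0013 -0.0089  0.1312] [ 1.4 -0.1  1.6] 2.4437259612218133e-05 [-0.     0.994 -0.107  0.   ]
scene press [(array([ 0.514, -0.018,  0.002]), array([-0.0003, -0.0006,  0.0024]), 0.75)]
scene lever_tip [(array([0.518, 0.019, 0.142]), array([-0.0037,  0.0362,  0.1415]), 0.71), (array([ 0.493, -0.104,  0.031]), array([-0.0021, -0.0899,  0.0307]), 0.24)]
```

View pics/scene8.png

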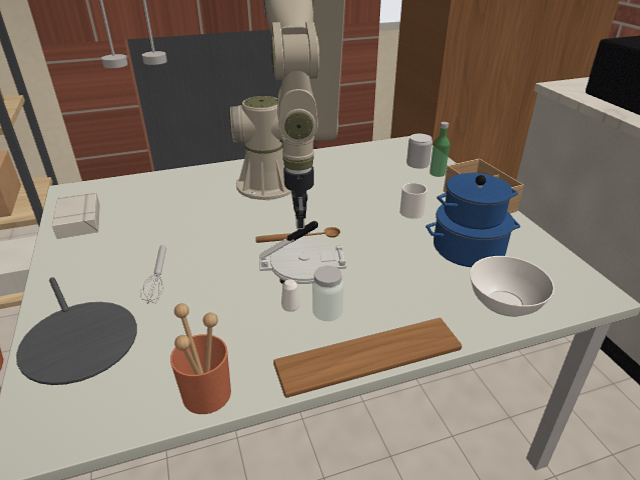

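The lever is about halfway down and the handle at (303,231) sits under the fingertip. Continuing to the stop.

send_rows:
  targets:
    - [0,0.0055,-0.007,0,255]
    - [0,0.0045,-0.0075,0,255]
    - [0.001,0.004,-0.0075,0,255]
    - [0.001,0.004,-0.0075,0,255]
    - [0.0005,0.003,-0.008,0,255]
    - [0.0005,0.003,-0.0085,0,255]
    - [0.0005,0.002,-0.008,0,255]
    - [0.0005,0.002,-0.0085,0,255]
    - [0,0.001,-0.007,0,255]
    - [0,0,-0.003,0,255]
    - [0,0,-0.002,0,255]
    - [0,0,0,0,255]

```text
clock: 16.75
tcp_pos: [0.5174, 0.0027, 0.0604]
orientation: [-0.0, 0.994, -0.107, 0.001]
wrist_force: [-8.0, 3.3, 26.7]
finger_gap: -0.0001
```

```bash
python3 -c "
from h import *
show('9',['press','lever_tip'],['scene'])"
```

```text
16.75 [0.5174 0.0027 0.0604] press frame [-0.0009  0.02    0.0604] [-8.   3.3 26.7] -0.00010654008099008711 [-0.     0.994 -0.107  0.001]
scene press [(array([ 0.514, -0.018, -0.   ]), array([ 0.0004, -0.0005, -0.0004]), 0.63)]
scene lever_tip [(array([0.526, 0.056, 0.049]), array([-0.0038,  0.074 ,  0.0492]), 0.85)]
```

View pics/scene9.png

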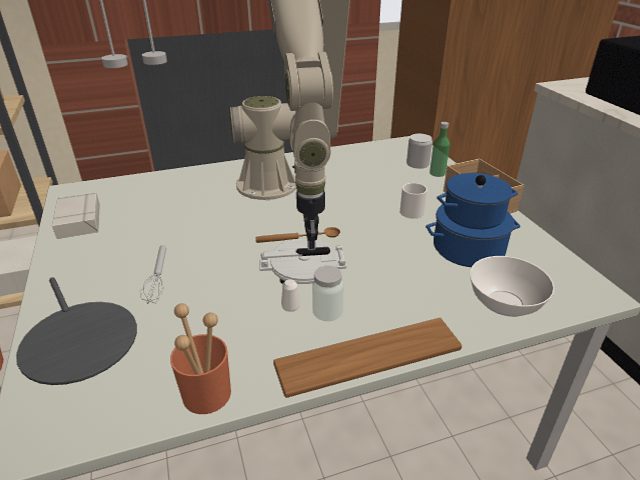

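The lever lies level across the plate, with the handle at about (313,251). The finger stops at z = 0.060 with 27 N. Retracting.

send_rows:
  targets:
    - [0,0,0.01,0,255]
    - [0,0,0.03,0,255]
    - [0,0,0.042,0,255]
    - [0,0,0.042,0,255]
    - [0,0,0.042,0,255]
    - [0,0,0.042,0,255]
    - [-0.01,0.035,0.02,0,255]
    - [-0.01,0.04,0,0,255]
    - [-0.01,0.04,0,0,255]
    - [-0.01,0.04,0,0,255]
    - [-0.01,0.03,0,0,255]
    - [0,0,0,0,255]

```text
clock: 18.1
tcp_pos: [0.4658, 0.1902, 0.285]
orientation: [-0.0, 0.995, -0.104, -0.0]
wrist_force: [0.3, 0.2, -0.4]
finger_gap: 0.0
```

```bash
python3 -c "
from h import *
show('10',['press','plate_hinge','lever_pivot','plate_rim','lever_tip','jar','shaker','spoon','whisk','mug','pot_big'])"
```

```text
18.1 [0.4658 0.1902 0.285 ] press frame [-0.0913  0.1922  0.285 ] [ 0.3  0.2 -0.4] 3.8892105605488275e-05 [-0.     0.995 -0.104 -0.   ]
scene press [(array([ 0.512, -0.018,  0.003]), array([-0.0017, -0.0011,  0.0026]), 0.71)]
scene plate_hinge [(array([0.534, 0.084, 0.034]), array([-0.0023,  0.1029,  0.0344]), 0.86)]
scene lever_pivot [(array([ 0.492, -0.122,  0.037]), array([ 0.0013, -0.1076,  0.0366]), 0.77)]
scene plate_rim [(array([ 0.494, -0.107,  0.033]), array([-0.0003, -0.0918,  0.0327]), 0.6)]
scene lever_tip [(array([0.53 , 0.055, 0.049]), array([-0.0001,  0.0736,  0.0493]), 0.81), (array([ 0.374,  0.009, -0.   ]), array([-0.1425, -0.0048, -0.0004]), 0.61)]
scene jar [(array([ 0.712, -0.016,  0.004]), array([0.1931, 0.0432, 0.0037]), 0.74)]
scene shaker [(array([ 0.658, -0.1  ,  0.001]), array([ 0.1587, -0.0501,  0.0008]), 0.59)]
scene spoon [(array([ 0.375,  0.006, -0.002]), array([-0.1405, -0.0073, -0.002 ]), 0.67)]
scene whisk [(array([ 0.425, -0.406,  0.   ]), array([-0.004 , -0.399 ,  0.0004]), 0.92)]
scene mug [(array([0.346, 0.406, 0.004]), array([-0.2539,  0.377 ,  
[... 531 characters left out ...]
late_rim [(array([ 0.494, -0.113,  0.034]), array([ 0.0005, -0.0979,  0.0345]), 0.74)]
top lever_tip [(array([0.529, 0.056, 0.052]), array([-0.0007,  0.0745,  0.0523]), 0.88), (array([0.533, 0.08 , 0.028]), array([-0.0021,  0.099 ,  0.0285]), 0.41)]
top jar [(array([ 0.708, -0.016, -0.   ]), array([ 0.1893,  0.0425, -0.0002]), 0.69), (array([0.531, 0.077, 0.028]), array([-0.0037,  0.0954,  0.0284]), 0.42)]
top shaker [(array([ 0.661, -0.099, -0.001]), array([ 0.1613, -0.0489, -0.0011]), 0.97)]
top spoon [(array([ 0.372,  0.006, -0.004]), array([-0.1437, -0.008 , -0.0036]), 0.94)]
top whisk [(array([ 0.425, -0.411,  0.003]), array([-0.0027, -0.4036,  0.0026]), 0.87)]
top mug []
top pot_big []
```

View pics/scene10.png

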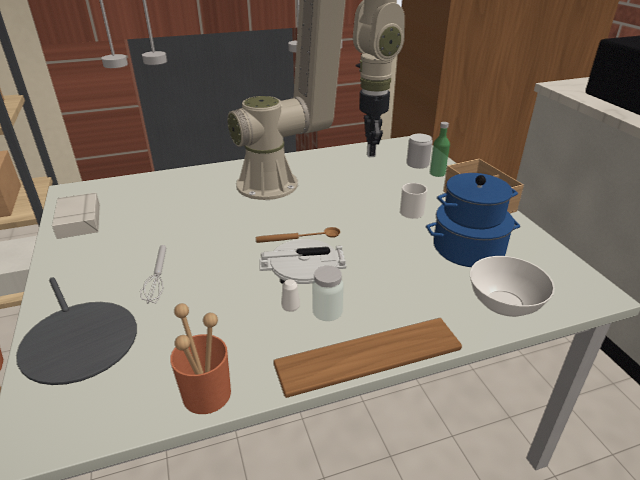

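View pics/top10.png

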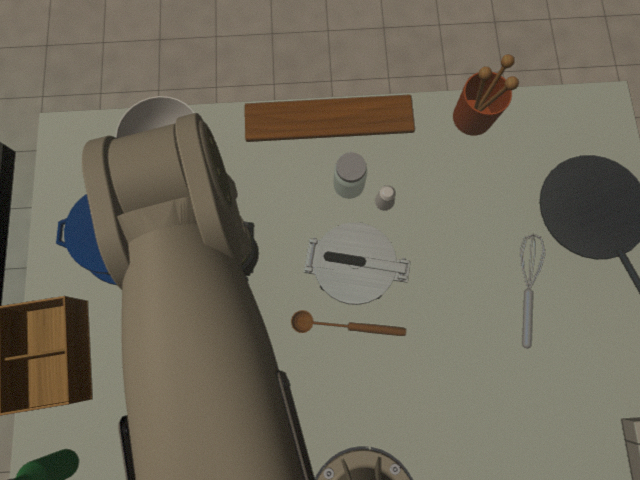

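Both pictures show the plate shut and the lever flat across it (top, about (345,260); scene, about (313,251)). The other things are in place and the hand is clear, so I'll hand in.

```bash
python3 -c "
from workcell import ticket
print(ticket.hand_in())"
```

```text
the job is handed in; nothing more can be done
None
```

The press is closed: I pushed the plate over and fully down first, then folded the lever down on top of it. I handed the job in with the clock at about 19 s and the hand clear.

- **Plate:** the fingertip stopped at z = 0.031 m under 39 N, which matches the shut height. The networks put the rim at z of about 0.033 m.
- **Lever:** the fingertip stopped at z = 0.060 m under 27 N, against an expected 0.061 m. The networks put the tip at z of about 0.050 m, as expected when it is fully down.
- **Press and other things:** the press and its hinge and pivot agreed with the first readings to within the networks' 4 mm or so. The jar, shaker, spoon, whisk, mug and pots had not visibly moved.
- **Last view from above:** the arm hid the mug and big pot there, so I checked those two only in the scene picture, where both were in place.
- **One mishap:** on the first plate push, the rim caught under the splayed knuckle of the shut fingers, giving 25 N upward on the wrist. I backed off, turned the hand 90° and carried on, and the press did not shift.

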